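Size the sieve plates in the stepped gauge and cover it

ROBOT

A 6-joint arm with a two-finger parallel gripper is mounted at the origin on the work surface. World frame = base frame: x ahead of the robot, y to its left, z up, the work surface at z = 0. Lengths are in m, angles in rad, forces in N, time in s.
With the tool pointing down it reaches from about 0.35 to 0.775 m from the base axis. Payload 5.5 kg.
Tool frame: the origin (TCP) lies at the very end of the fingers, on their centre line; the grasp point (between the pads) lies 19 mm behind it; z points along the fingers, y is the line along which they close (so a half turn about z gives the same grasp; the last joint's range is limited). The gripper opens to 85 mm and grips with 20 to 120 N. Pads are 22 mm wide; open, the fingers measure 114 mm over their backs; the gripper's body (76 mm by 85 mm) begins 54 mm behind the grasp point. The pads swing forward as they close: fully open they stand 13 mm farther back than shut.
Start: joints at [-1.415, 0.313, 0.046, 1.304, 0, 1.431], TCP at [0.168, -0.55, 0.231] pointing down, gripper open.
Joint ranges: [-2.76, 2.76], [-0.86, 1.69], [-1.03, 1.26], [-2.2, 2.34], [-1.47, 1.5], [-3.14, 3.14]. Speed limits (rad/s): [2.57, 2.57, 3.14, 3.14, 3.14, 3.14].

INTERFACE

Orientations are given as a unit quaternion [w, x, y, z].
In Python, from workcell import env gives the robot as it stands. The module is installed in compiled form; this text tells all that it offers.
- The arm moves only by the tool jog_arm, never from a script. Its arguments are lists of equal length, an entry for each row: "gripper": the opening, from 0 (shut) to 1 (fully open); "offset": the shift along the world's x, y, z in cm, a list of three; "twist": the turn about the world's z in degrees. In form: {"gripper": [gripper, ...], "offset": [[dx, dy, dz], ...], "twist": [twist, ...]}. A call has exactly 8 rows; each row is the pose to reach, as a shift and turn from the pose commanded when the call began; what a row does not reach only later rows make up. A row lasts 1/8 s, in which the tool goes at most 62.5 mm and 10.7 degrees, less where a joint would pass 70% of its speed; a pose out of reach is approached as far as the arm can. A call with a gripper value outside its range is refused whole. The fingers move at their own pace and stop on an object; "squeeze" is the grip in N (left out, the last holds). Time passes only in rows, so rows that repeat a pose let the fingers close, or fill a call up. It gives the time, the measured TCP pose, the force, the opening and the grip force at its end, in the units of the state.
- env.get_state(): the state, without advancing time (a new reading comes with each control period).
- env.read_camera(name): name is "scene" or "side" or "wrist"; returns a dict with "image" (420x560x3 uint8, red, green, blue), "z_map" (420x560 float32, m along the optical axis (not along the pixel's ray), 0 where there is no reading), "fovy" (degrees; the focal length in pixels is half the picture's height over the tangent of half this angle, whatever the lens; pixels are square), "cx", "cy" (the principal point, pixels), "cam_to_world" (4x4, takes a point from camera to world coordinates). Camera axes: x right, y up, looking along -z (the intrinsics and any distortion apply to the point x, -y, -z); pixel columns grow to the right and rows downward; lengths in m; the calibration is good to about 2 mm. A picture is of the moment at which its call begins.
- env.hand_in(): hands the job in; it is judged then, once.
The state is a dict: "clock": time; "joint_pos": joint angles; "qvel": joint speeds; "tau": joint torques, N m; "tcp_pos": TCP position; "orientation": TCP orientation; "wrist_force": force on the tool from outside, world axes, zero at the start; "ft_torque": the same for the moment, N m; "finger_gap": finger opening in m; "grip_force": force on a finger pad.
Only numpy, scipy, OpenCV 4.12 (cv2) and the standard library are available. Lean on these libraries where they do the work, as an engineer would, in place of code of your own. Each camera call takes 0.05 s, during which the arm holds its last target. There are 200 camera calls.

TASK

Size the loose white sieve plates by trying them in the stepped gauge: leave each one lying flat on the ledge of the smallest pocket that it fully enters. When all of them are in, set the blue cover on the gauge, upright and square, its edges flush with the gauge's, and leave the glassware and other things on the bench where they are.

Things in the scene. Friction and masses are not known exactly. Their poses are not given: they have to be found in the camera images.
- gauge: Stepped sizing gauge, fixed to the bench: a flat aluminium bar 90 x 280 x 16 mm with five round pockets in one row along its y axis, growing step by step from its -y end to its +y end, 1 to 5 blue dots beside them. Origin: centre of its underside; z up. Too large a plate stays on a pocket's mouth; too small a plate drops past its ledge into the well below.
- pocket1 (a point): Pocket 1 of the gauge, for 28 mm plates: centre of its mouth, level with the gauge's top face (16 mm above the bench), at y = -111.8 mm in the gauge's frame. Bore 30.4 mm wide, chamfered 1.5 mm at the mouth, 5 mm down to a flat ledge, on which the plate lies; inside the ledge a well 23.5 mm wide goes 8 mm deeper.
- pocket2 (a point): Pocket 2 of the gauge, for 35 mm plates: centre of its mouth, level with the gauge's top face (16 mm above the bench), at y = -69.9 mm in the gauge's frame. Bore 37.4 mm wide, chamfered 1.5 mm at the mouth, 5 mm down to a flat ledge, on which the plate lies; inside the ledge a well 30.5 mm wide goes 8 mm deeper.
- pocket3 (a point): Pocket 3 of the gauge, for 42 mm plates: centre of its mouth, level with the gauge's top face (16 mm above the bench), at y = -21 mm in the gauge's frame. Bore 44.4 mm wide, chamfered 1.5 mm at the mouth, 5 mm down to a flat ledge, on which the plate lies; inside the ledge a well 37.5 mm wide goes 8 mm deeper.
- pocket4 (a point): Pocket 4 of the gauge, for 49 mm plates: centre of its mouth, level with the gauge's top face (16 mm above the bench), at y = 34.9 mm in the gauge's frame. Bore 51.4 mm wide, chamfered 1.5 mm at the mouth, 5 mm down to a flat ledge, on which the plate lies; inside the ledge a well 44.5 mm wide goes 8 mm deeper.
- pocket5 (a point): Pocket 5 of the gauge, for 56 mm plates: centre of its mouth, level with the gauge's top face (16 mm above the bench), at y = 97.8 mm in the gauge's frame. Bore 58.4 mm wide, chamfered 1.5 mm at the mouth, 5 mm down to a flat ledge, on which the plate lies; inside the ledge a well 51.5 mm wide goes 8 mm deeper.
- plate_a: Funnel sieve plate: a round white porcelain disc 8 mm thick with a round black lifting stem, 12 mm in diameter and 14 mm tall, on its centre (22 mm tall in all), 30 to 70 g. Its diameter is not marked: 28, 35, 42, 49 or 56 mm, and no two plates are alike. Origin: centre of the underside; z along the stem. It may be absent.
- plate_b: Funnel sieve plate: a round white porcelain disc 8 mm thick with a round black lifting stem, 12 mm in diameter and 14 mm tall, on its centre (22 mm tall in all), 30 to 70 g. Its diameter is not marked: 28, 35, 42, 49 or 56 mm, and no two plates are alike. Origin: centre of the underside; z along the stem. It may be absent.
- plate_c: Funnel sieve plate: a round white porcelain disc 8 mm thick with a round black lifting stem, 12 mm in diameter and 14 mm tall, on its centre (22 mm tall in all), 30 to 70 g. Its diameter is not marked: 28, 35, 42, 49 or 56 mm, and no two plates are alike. Origin: centre of the underside; z along the stem. It may be absent.
- plate_d: Funnel sieve plate: a round white porcelain disc 8 mm thick with a round black lifting stem, 12 mm in diameter and 14 mm tall, on its centre (22 mm tall in all), 30 to 70 g. Its diameter is not marked: 28, 35, 42, 49 or 56 mm, and no two plates are alike. Origin: centre of the underside; z along the stem. It may be absent.
- plate_e: Funnel sieve plate: a round white porcelain disc 8 mm thick with a round black lifting stem, 12 mm in diameter and 14 mm tall, on its centre (22 mm tall in all), 30 to 70 g. Its diameter is not marked: 28, 35, 42, 49 or 56 mm, and no two plates are alike. Origin: centre of the underside; z along the stem. It may be absent.
- cover: Blue dust cover of the gauge, lying loose beside it: an upside-down tray, 90 x 280 mm outside like the gauge, 34 mm high, walls 6 mm, inside 30 mm high, 0.25 kg. On its top centre a white bar handle 14 mm wide (along x), 70 mm long (along y), 24 mm high. Origin: centre of the lower edge plane; y along its length, z up. Set on the gauge it stands on the gauge's top face (origin 16 mm above the bench), over the stems.
- beaker: Glass beaker, 52 mm wide, 62 mm tall. A bystander. Origin: centre of its underside.
- jar: Amber glass jar, 42 mm wide, 58 mm tall. A bystander. Origin: centre of its underside.
- tape_puck: Yellow round tape reel, 44 mm wide, 16 mm high. A bystander. Origin: centre of its underside.
- stopper: Orange rubber stopper, up to 38 mm wide, 30 mm tall. A bystander. Origin: centre of its underside.
- cork_ring: Cork flask ring, 92 mm wide, 30 mm high. A bystander. Origin: centre of its underside.
- flask: Green glass conical flask, 72 mm wide, 88 mm tall. A bystander. Origin: centre of its underside.
- spatula: Flat scraper with a wooden handle, 170 mm long, lying flat along its x axis. A bystander. Origin: near the middle of its underside.

How it is judged:
On the way:
1. every plate on the bench lies flat in the smallest pocket that it enters, the cover not yet on the gauge (((horizontal distance between plate_a and pocket1 below 0.004 m and z of plate_a in the frame of pocket1 between -0.0075 and -0.0035 m) or (horizontal distance between plate_a and pocket2 below 0.004 m and z of plate_a in the frame of pocket2 between -0.0075 and -0.0035 m) or (horizontal distance between plate_a and pocket3 below 0.004 m and z of plate_a in the frame of pocket3 between -0.0075 and -0.0035 m) or (horizontal distance between plate_a and pocket4 below 0.004 m and z of plate_a in the frame of pocket4 between -0.0075 and -0.0035 m) or (horizontal distance between plate_a and pocket5 below 0.004 m and z of plate_a in the frame of pocket5 between -0.0075 and -0.0035 m)) and angle between each of plate_a, plate_b, plate_c, plate_d, plate_e's own z axis and vertical below 0.08 rad and ((horizontal distance between plate_b and pocket1 below 0.004 m and z of plate_b in the frame of pocket1 between -0.0075 and -0.0035 m) or (horizontal distance between plate_b and pocket2 below 0.004 m and z of plate_b in the frame of pocket2 between -0.0075 and -0.0035 m) or (horizontal distance between plate_b and pocket3 below 0.004 m and z of plate_b in the frame of pocket3 between -0.0075 and -0.0035 m) or (horizontal distance between plate_b and pocket4 below 0.004 m and z of plate_b in the frame of pocket4 between -0.0075 and -0.0035 m) or (horizontal distance between plate_b and pocket5 below 0.004 m and z of plate_b in the frame of pocket5 between -0.0075 and -0.0035 m)) and ((horizontal distance between plate_c and pocket1 below 0.004 m and z of plate_c in the frame of pocket1 between -0.0075 and -0.0035 m) or (horizontal distance between plate_c and pocket2 below 0.004 m and z of plate_c in the frame of pocket2 between -0.0075 and -0.0035 m) or (horizontal distance between plate_c and pocket3 below 0.004 m and z of plate_c in the frame of pocket3 between -0.0075 and -0.0035 m) or (horizontal distance between plate_c and pocket4 below 0.004 m and z of plate_c in the frame of pocket4 between -0.0075 and -0.0035 m) or (horizontal distance between plate_c and pocket5 below 0.004 m and z of plate_c in the frame of pocket5 between -0.0075 and -0.0035 m)) and ((horizontal distance between plate_d and pocket1 below 0.004 m and z of plate_d in the frame of pocket1 between -0.0075 and -0.0035 m) or (horizontal distance between plate_d and pocket2 below 0.004 m and z of plate_d in the frame of pocket2 between -0.0075 and -0.0035 m) or (horizontal distance between plate_d and pocket3 below 0.004 m and z of plate_d in the frame of pocket3 between -0.0075 and -0.0035 m) or (horizontal distance between plate_d and pocket4 below 0.004 m and z of plate_d in the frame of pocket4 between -0.0075 and -0.0035 m) or (horizontal distance between plate_d and pocket5 below 0.004 m and z of plate_d in the frame of pocket5 between -0.0075 and -0.0035 m)) and ((horizontal distance between plate_e and pocket1 below 0.004 m and z of plate_e in the frame of pocket1 between -0.0075 and -0.0035 m) or (horizontal distance between plate_e and pocket2 below 0.004 m and z of plate_e in the frame of pocket2 between -0.0075 and -0.0035 m) or (horizontal distance between plate_e and pocket3 below 0.004 m and z of plate_e in the frame of pocket3 between -0.0075 and -0.0035 m) or (horizontal distance between plate_e and pocket4 below 0.004 m and z of plate_e in the frame of pocket4 between -0.0075 and -0.0035 m) or (horizontal distance between plate_e and pocket5 below 0.004 m and z of plate_e in the frame of pocket5 between -0.0075 and -0.0035 m)) and horizontal distance between cover and gauge above 0.03 m), for 0.2 s.
At the end, for the whole second after the job is handed in: Every plate at rest, flat (0.08 rad), on the ledge 5 mm down of the smallest pocket it enters, within 4 mm of its centre; the cover at rest, upright, on the gauge's top face, within 5 mm of its middle along and across and 0.05 rad of square (either way round) (((horizontal distance between plate_a and pocket1 below 0.004 m and z of plate_a in the frame of pocket1 between -0.0075 and -0.0035 m) or (horizontal distance between plate_a and pocket2 below 0.004 m and z of plate_a in the frame of pocket2 between -0.0075 and -0.0035 m) or (horizontal distance between plate_a and pocket3 below 0.004 m and z of plate_a in the frame of pocket3 between -0.0075 and -0.0035 m) or (horizontal distance between plate_a and pocket4 below 0.004 m and z of plate_a in the frame of pocket4 between -0.0075 and -0.0035 m) or (horizontal distance between plate_a and pocket5 below 0.004 m and z of plate_a in the frame of pocket5 between -0.0075 and -0.0035 m)) and angle between each of plate_a, plate_b, plate_c, plate_d, plate_e's own z axis and vertical below 0.08 rad and ((horizontal distance between plate_b and pocket1 below 0.004 m and z of plate_b in the frame of pocket1 between -0.0075 and -0.0035 m) or (horizontal distance between plate_b and pocket2 below 0.004 m and z of plate_b in the frame of pocket2 between -0.0075 and -0.0035 m) or (horizontal distance between plate_b and pocket3 below 0.004 m and z of plate_b in the frame of pocket3 between -0.0075 and -0.0035 m) or (horizontal distance between plate_b and pocket4 below 0.004 m and z of plate_b in the frame of pocket4 between -0.0075 and -0.0035 m) or (horizontal distance between plate_b and pocket5 below 0.004 m and z of plate_b in the frame of pocket5 between -0.0075 and -0.0035 m)) and ((horizontal distance between plate_c and pocket1 below 0.004 m and z of plate_c in the frame of pocket1 between -0.0075 and -0.0035 m) or (horizontal distance between plate_c and pocket2 below 0.004 m and z of plate_c in the frame of pocket2 between -0.0075 and -0.0035 m) or (horizontal distance between plate_c and pocket3 below 0.004 m and z of plate_c in the frame of pocket3 between -0.0075 and -0.0035 m) or (horizontal distance between plate_c and pocket4 below 0.004 m and z of plate_c in the frame of pocket4 between -0.0075 and -0.0035 m) or (horizontal distance between plate_c and pocket5 below 0.004 m and z of plate_c in the frame of pocket5 between -0.0075 and -0.0035 m)) and ((horizontal distance between plate_d and pocket1 below 0.004 m and z of plate_d in the frame of pocket1 between -0.0075 and -0.0035 m) or (horizontal distance between plate_d and pocket2 below 0.004 m and z of plate_d in the frame of pocket2 between -0.0075 and -0.0035 m) or (horizontal distance between plate_d and pocket3 below 0.004 m and z of plate_d in the frame of pocket3 between -0.0075 and -0.0035 m) or (horizontal distance between plate_d and pocket4 below 0.004 m and z of plate_d in the frame of pocket4 between -0.0075 and -0.0035 m) or (horizontal distance between plate_d and pocket5 below 0.004 m and z of plate_d in the frame of pocket5 between -0.0075 and -0.0035 m)) and ((horizontal distance between plate_e and pocket1 below 0.004 m and z of plate_e in the frame of pocket1 between -0.0075 and -0.0035 m) or (horizontal distance between plate_e and pocket2 below 0.004 m and z of plate_e in the frame of pocket2 between -0.0075 and -0.0035 m) or (horizontal distance between plate_e and pocket3 below 0.004 m and z of plate_e in the frame of pocket3 between -0.0075 and -0.0035 m) or (horizontal distance between plate_e and pocket4 below 0.004 m and z of plate_e in the frame of pocket4 between -0.0075 and -0.0035 m) or (horizontal distance between plate_e and pocket5 below 0.004 m and z of plate_e in the frame of pocket5 between -0.0075 and -0.0035 m)) and linear speed of each of plate_a, plate_b, plate_c, plate_d, plate_e, cover below 0.02 m/s and x of cover in the frame of gauge between -0.005 and 0.005 m and y of cover in the frame of gauge between -0.005 and 0.005 m and z of cover in the frame of gauge between 0.0125 and 0.0195 m and angle between the y axis of cover and the y axis of gauge, either way round below 0.05 rad and angle between cover's own z axis and vertical below 0.05 rad); the robot touches nothing.
It fails at once if a bystander (glassware, tape, stopper, cork ring, scraper) is pushed more than 4 cm away (distance of any of beaker, jar, tape_puck, stopper, cork_ring, flask, spatula from where it was at the start of the episode above 0.04 m).
It fails at once if a piece of glassware or the stopper is knocked over (angle between any of beaker, jar, flask, stopper's own z axis and vertical above 0.6 rad).
Of plate_a, plate_b, plate_c, plate_d, plate_e only 4 to 5 are there at a start; the rules pass over those that are not, and their reading is None.
At some moment in a run one of plate_a, plate_b, plate_c, plate_d, plate_e, cover may be knocked a few centimetres aside while the robot is not near it.
Once in a run the grip may slacken for a moment while it holds something.
It also fails if it takes over 210 s, if anything falls off the work surface, if the arm or the gripper's body presses on something with over 40 N, if the wrist force passes 120 N, or if a joint passes its speed limit or range.

## Working session

There is one attempt and no reset: what is moved stays moved. The work goes in short steps, Python scripts to look and compute and a tool call to move; the robot and the scene stay as the last step left them, time stands still between calls to the robot, and variables do not carry over. Pictures are saved under pics/ and viewed, at most 14 in all, crops included, and the job is handed in when it is done.

Besides the shell and the picture viewer there is one more tool, called as name(argument=value, ...), one argument or row to a line, values as JSON. jog_arm: Moves the arm, as the interface text tells. Its arguments: {"type":"object","properties":{"gripper":{"type":"array"},"offset":{"type":"array"},"twist":{"type":"array"},"squeeze":{"type":"number"}},"required":["gripper","offset","twist"]}

```bash
mkdir -p pics; cat > h.py <<'E'
import numpy as np, cv2
from workcell import env
def cam(n):
    c=env.read_camera(n); im=c['image']; z=c['z_map']
    f=im.shape[0]/2/np.tan(np.radians(c['fovy'])/2)
    v,u=np.mgrid[:im.shape[0],:im.shape[1]]
    P=np.stack([(u-c['cx'])/f*z,-(v-c['cy'])/f*z,-z,np.ones_like(z)],-1)@c['cam_to_world'].T
    P=P[...,:3]; P[z==0]=np.nan
    return im,P,c
def save(n,im): cv2.imwrite('pics/'+n,im[...,::-1])
E
python3 - <<'E'
from h import *
for n in ('scene','side','wrist'):
    im,P,c=cam(n); save(n+'0.png',im); np.savez(n+'0.npz',im=im,P=P)
    print(n,c['fovy'],c['cx'],c['cy'],[k for k in c],c['cam_to_world'].round(3).tolist())
print(env.get_state())
E
```

```text
scene 56.22005464331383 276.3337362021463 211.15936325515978 ['image', 'z_map', 'fovy', 'cx', 'cy', 'cam_to_world'] [[0.149, -0.866, 0.477, 1.067], [0.989, 0.128, -0.076, -0.072], [0.005, 0.483, 0.876, 0.934], [0.0, 0.0, 0.0, 1.0]]
side 52.06519540197673 271.14808644851564 206.27156072187148 ['image', 'z_map', 'fovy', 'cx', 'cy', 'cam_to_world'] [[0.947, 0.224, -0.228, 0.323], [-0.32, 0.641, -0.698, -0.792], [-0.01, 0.734, 0.679, 0.83], [0.0, 0.0, 0.0, 1.0]]
wrist 60.639333573188395 277.5479029202104 207.23000328683827 ['image', 'z_map', 'fovy', 'cx', 'cy', 'cam_to_world'] [[0.293, 0.921, 0.256, 0.232], [-0.956, 0.283, 0.076, -0.53], [-0.003, -0.267, 0.964, 0.373], [0.0, 0.0, 0.0, 1.0]]
{'clock': 0.15, 'joint_pos': array([-1.41460168e+00,  3.13858008e-01,  4.52498444e-02,  1.30360580e+00,
       -1.89948780e-05,  1.43119892e+00]), 'qvel': array([-0.00114382, -0.00332047,  0.00381299,  0.00106135,  0.00086775,
       -0.00027564]), 'tau': array([ 1.52596269e-03, -4.81066060e+01,  2.98815519e+01,  1.38918799e-02,
       -1.83607362e-04, -4.26127741e-06]), 'tcp_pos': array([ 0.16753798, -0.54965263,  0.23060063]), 'orientation': array([-7.08715479e-04,  9.89083053e-01,  1.47357427e-01, -1.53792599e-05]), 'wrist_force': array([ 0.76151471, -0.94988243, -0.04962631]), 'ft_torque': array([ 0.01432065, -0.01420548,  0.02226951]), 'grip_force': 0.0, 'finger_gap': 0.08577683998263472}
```

View pics/scene0.png

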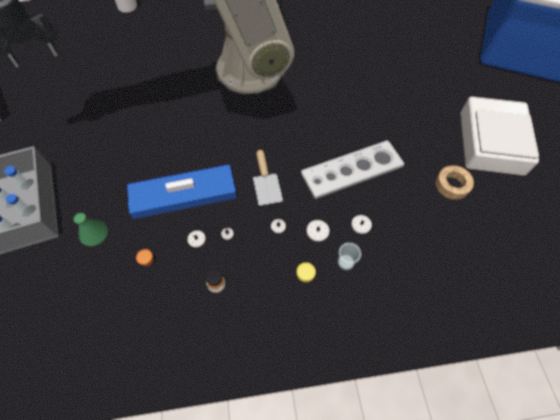

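View pics/side0.png

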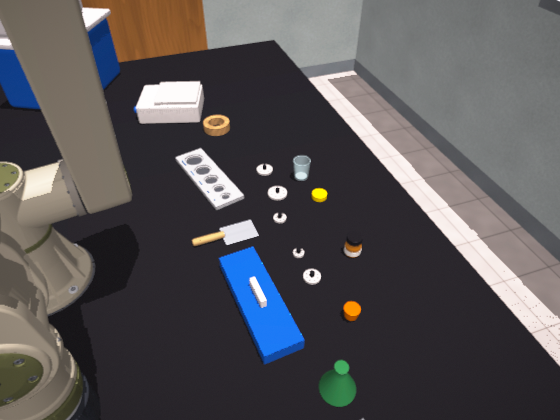

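The scene shows five plates at px (196,238), (227,233), (278,226), (318,231) and (362,224). The gauge is at (352,168), with its small end on the left, the cover is at (181,190), and the bystanders lie around them. Next I'll measure positions.

```bash
python3 - <<'E'
from h import *
for n in ('scene','side'):
    d=np.load(n+'0.npz'); im,P=d['im'].astype(int),d['P']
    reach=(P[...,0]>.2)&(P[...,0]<.85)&(abs(P[...,1])<.6)
    print(n,'table z',np.nanmedian(P[reach][:,2]))
    mn,mx=im.min(-1),im.max(-1)
    white=(mn>110)&(mx-mn<45)&reach&(P[...,2]<.06)
    blue=(im[...,2]>100)&(im[...,0]<70)&(im[...,2]-im[...,1]>50)&reach
    for nm,m in(('w',white),('b',blue)):
        k,L,s,_=cv2.connectedComponentsWithStats(m.astype(np.uint8))
        for i in range(1,k):
            if s[i,4]<25: continue
            q=P[L==i]; 
            r=cv2.minAreaRect((q[:,:2]*1000).astype(np.float32))
            print(nm,s[i],'mean',np.median(q,0).round(3),'rect',np.round(r[0],1),np.round(r[1],1),round(r[2],1),'z',np.percentile(q[:,2],[5,95]).round(3))
E
```

```text
scene table z 0.0011670334616886713
w [465 128  21  42 357] mean [0.487 0.584 0.038] rect [454.6 584.3] [115.3  31.1] 0.0 z [0.015 0.058]
w [ 301  140  103   58 2685] mean [0.461 0.234 0.016] rect [450.3 248.8] [108.2 295.8] 14.1 z [0.002 0.019]
w [253 174  30  32 717] mean [ 0.487 -0.005  0.003] rect [485.4  -4.7] [97.7 69.7] 2.7 z [-0.     0.007]
w [166 179  28  13 229] mean [ 0.473 -0.238  0.055] rect [ 459.7 -239.7] [36.3 72.1] 5.2 z [0.035 0.059]
w [351 215  21  19 303] mean [0.635 0.224 0.008] rect [630.4 227.2] [54.1 55.7] 30.4 z [-0.     0.017]
w [271 219  15  14 161] mean [0.608 0.006 0.008] rect [604.1   6.9] [37.3 43.6] 81.2 z [-0.001  0.02 ]
w [306 220  24  21 390] mean [0.636 0.106 0.009] rect [630.8 108.6] [63.1 60.2] 13.9 z [0.001 0.013]
w [221 228  13  12 110] mean [ 0.611 -0.128  0.008] rect [ 606.1 -129.2] [31.7 35.2] 82.9 z [-0.001  0.022]
w [187 230  19  17 241] mean [ 0.613 -0.209  0.008] rect [ 608.9 -210. ] [49.1 47. ] 21.7 z [-0.001  0.017]
w [338 243  23  26 346] mean [0.72  0.163 0.032] rect [716.2 168. ] [48.8 82.9] 63.9 z [0.003 0.058]
w [209 285  15   7  
[... 800 characters left out ...]
7] rect [608.5   7.4] [41.8 36.2] 70.4 z [-0.001  0.01 ]
w [219 219  40  26 615] mean [ 0.488 -0.008  0.002] rect [488.   -4.6] [92.6 73.7] 1.9 z [-0.001  0.005]
w [293 248  12  10  75] mean [ 0.608 -0.134  0.007] rect [ 609.3 -129.4] [32.8 28.8] 57.4 z [-0.001  0.011]
w [344 248  18   9  72] mean [ 0.73  -0.186  0.014] rect [ 734.2 -179.8] [20.4 42.2] 54.7 z [0.007 0.023]
w [303 268  18  17 210] mean [ 0.611 -0.214  0.007] rect [ 615.1 -205.6] [52.3 41.2] 65.3 z [-0.001  0.01 ]
w [250 277  17  30 232] mean [ 0.468 -0.246  0.056] rect [ 468.3 -232.4] [13.8 88.7] 4.2 z [0.039 0.059]
b [ 219  246   86  118 4609] mean [ 0.467 -0.277  0.033] rect [ 473.6 -224.1] [101.8 315.3] 5.1 z [0.011 0.036]
```

jog_arm(
  gripper=[0.4, 0.4, 0.4, 0.4, 0.4, 0.4, 0.4, 0.4],
  offset=[
    [24, 41, 0],
    [24, 41, 0],
    [24, 41, 0],
    [24, 41, 0],
    [24, 41, 0],
    [24, 41, 0],
    [24, 41, 0],
    [24, 41, 0],
  ],
  twist=[60, 60, 60, 60, 60, 60, 60, 60],
  squeeze=40,
)

```text
clock: 1.15
tcp_pos: [0.4082, -0.1375, 0.2313]
orientation: [-0.0, 0.782, 0.623, 0.0]
wrist_force: [0.3, -0.4, -0.4]
finger_gap: 0.034
grip_force: 0.0
```

jog_arm(
  gripper=[0.4, 0.4, 0.4, 0.4, 0.4, 0.4, 0.4, 0.4],
  offset=[
    [14, 20, 5],
    [14, 20, 5],
    [14, 20, 5],
    [14, 20, 5],
    [14, 20, 5],
    [14, 20, 5],
    [14, 20, 5],
    [14, 20, 5],
  ],
  twist=[27, 27, 27, 27, 27, 27, 27, 27],
)

```text
clock: 2.15
tcp_pos: [0.547, 0.0587, 0.2814]
orientation: [-0.0, 0.617, 0.787, -0.0]
wrist_force: [-0.1, -0.5, 1.1]
finger_gap: 0.0342
grip_force: 0.0
```

```bash
cat >> h.py <<'E'
def discs(im,P):
    """white blobs of plates: px centre, world xy of disc ring (z~8mm), size"""
    a=im.astype(int); mn,mx=a.min(-1),a.max(-1)
    m=((mn>120)&(mx-mn<45)&(P[...,2]<.03)).astype(np.uint8)
    out=[]
    for c in cv2.findContours(m,cv2.RETR_EXTERNAL,cv2.CHAIN_APPROX_NONE)[0]:
        if cv2.contourArea(c)<150: continue
        out.append(c[:,0])
    return out
def at(px,c,im,z):
    f=im.shape[0]/2/np.tan(np.radians(c['fovy'])/2); T=c['cam_to_world']
    px=np.atleast_2d(px).astype(float)
    d=np.stack([(px[:,0]-c['cx'])/f,-(px[:,1]-c['cy'])/f,-np.ones(len(px))],-1)@T[:3,:3].T
    o=T[:3,3]; return (o+d*((z-o[2])/d[:,2])[:,None])[:,:2]
E
python3 - <<'E'
from h import *
im,P,c=cam('wrist'); save('w1.png',im); s=env.get_state(); print(s['tcp_pos'],s['orientation'],s['clock'])
for q in discs(im,P):
    w=at(q,c,im,.008)*1000; (x,y),r=cv2.minEnclosingCircle(w.astype(np.float32))
    print(q.mean(0).round(),'circle',round(x,1),round(y,1),'d',round(2*r,1),'rect',cv2.minAreaRect((at(q,c,im,.016)*1000).astype(np.float32)))
E
```

```text
[0.54712922 0.05882419 0.28148772] [6.17501993e-05 6.16762123e-01 7.87149592e-01 2.33989358e-05] 2.2
[276. 365.] circle 611.8 -208.2 d 42.0 rect ((608.9685668945312, -196.46542358398438), (39.15249252319336, 30.07745361328125), 13.859783172607422)
[289. 317.] circle 608.8 -128.7 d 29.4 rect ((606.83837890625, -123.07372283935547), (27.169666290283203, 27.144094467163086), 20.38993263244629)
[314. 221.] circle 606.6 6.1 d 36.0 rect ((604.6189575195312, 8.261728286743164), (33.59108352661133, 33.79068374633789), 13.883991241455078)
[215. 206.] circle 486.3 -3.8 d 107.4 rect ((487.5285339355469, -1.5889968872070312), (86.7611083984375, 63.30684280395508), 2.907522678375244)
[361. 146.] circle 634.5 106.8 d 57.2 rect ((632.2373046875, 107.12071228027344), (54.2149543762207, 54.91131591796875), 16.430479049682617)
[465. 121.] circle 738.5 161.3 d 28.7 rect ((735.8809204101562, 160.7431640625), (11.5441255569458, 28.114229202270508), 7.427892208099365)
[393.  37.] circle 633.2 224.4 d 49.6 rect ((631.3663330078125, 222.4560546875), (46.872657775878906, 48.209136962890625), 17.87588882446289)
[237.  55.] circle 477.1 163.5 d 146.4 rect ((477.95306396484375, 162.1832275390625), (90.10330200195312, 113.38262939453125), 14.000428199768066)
```

View pics/w1.png

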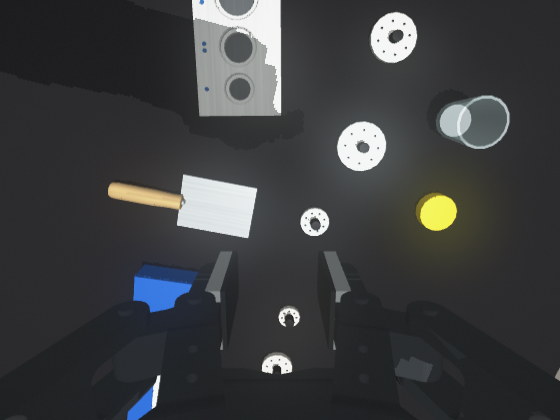

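The wrist view confirms the diameters: 56 at px (361,146), 49 at (393,37), 35 at (314,221), 28 at (289,317) and 42 at (276,365). The gauge is only partly in view, at a yaw of about 14°, so I'll shift to see all of it.

jog_arm(
  gripper=[0.4, 0.4, 0.4, 0.4, 0.4, 0.4, 0.4, 0.4],
  offset=[
    [-1, 13, 0],
    [-1, 13, 0],
    [-1, 13, 0],
    [-1, 13, 0],
    [-1, 13, 0],
    [-1, 13, 0],
    [-1, 13, 0],
    [-1, 13, 0],
  ],
  twist=[0, 0, 0, 0, 0, 0, 0, 0],
)

```text
clock: 3.2
tcp_pos: [0.5378, 0.1894, 0.2814]
orientation: [0.0, 0.616, 0.787, 0.0]
wrist_force: [-0.5, 0.1, -0.4]
finger_gap: 0.0341
grip_force: 0.0
```

```bash
python3 - <<'E'
from h import *
im,P,c=cam('wrist'); save('w2.png',im); s=env.get_state(); print(s['tcp_pos'],c['cam_to_world'][:3,3])
for q in discs(im,P):
    w=at(q,c,im,.008)*1000; (x,y),r=cv2.minEnclosingCircle(w.astype(np.float32))
    print(q.mean(0).round(),'circle',round(x,1),round(y,1),'d',round(2*r,1),'rect',cv2.minAreaRect((at(q,c,im,.016)*1000).astype(np.float32)))
g=cv2.cvtColor(im,cv2.COLOR_RGB2GRAY)
np.save('g2.npy',g)
# holes from depth: below 12mm
m=((P[...,2]<.0125)&(P[...,2]>-.02)).astype(np.uint8)
for cc in cv2.findContours(m,cv2.RETR_CCOMP,cv2.CHAIN_APPROX_NONE)[0]:
    A=cv2.contourArea(cc)
    if 200<A<8000:
        w=at(cc[:,0],c,im,.016)*1000; e=cv2.fitEllipse(w.astype(np.float32)); print('hole',np.round(e[0],1),np.round(e[1],1),cc[:,0].mean(0))
E
```

```text
[0.5376955  0.18959199 0.28132801] [0.52121732 0.25561699 0.42403414]
[294. 315.] circle 606.5 7.1 d 37.8 rect ((604.126953125, 11.903021812438965), (33.578773498535156, 36.3778076171875), 13.931095123291016)
[178. 289.] circle 456.1 3.0 d 57.5 rect ((457.4831848144531, 8.092741012573242), (27.56953239440918, 50.11625289916992), 2.8561646938323975)
[336. 247.] circle 634.3 107.6 d 57.5 rect ((631.7532958984375, 115.74403381347656), (55.24972915649414, 44.622169494628906), 6.911506652832031)
[364. 159.] circle 633.0 224.4 d 50.3 rect ((631.1124267578125, 225.1114044189453), (48.29766082763672, 48.23960494995117), 60.22246551513672)
[217. 106.] circle 461.2 223.7 d 264.5 rect ((463.10858154296875, 224.4995574951172), (91.744140625, 243.56954956054688), 14.242545127868652)
hole [796.8 -82.9] [24.2 92.7] [410.0733945 400.9266055]
hole [833.9 -20.1] [13.8 51.5] [453.21875 371.625  ]
hole [ 375.  -133.7] [13.7 51.4] [101.828125 371.484375]
hole [485.7 134.8] [28.3 28.9] [222.77142857 203.62857143]
hole [475.6 175.3] [35.3 35.7] [221.40449438 168.        ]
hole [463.6 222.3] [42.5 42.5] [219.70535714 124.5625    ]
hole [449.9 276.2] [49.2 49.9] [216.45454545  71.29370629]
hole [436.4 328.2] [36.2 60.3] [213.98684211  14.08552632]
hole [747.5 151.6] [57.8 84.6] [437.58490566 239.77987421]
```

View pics/w2.png

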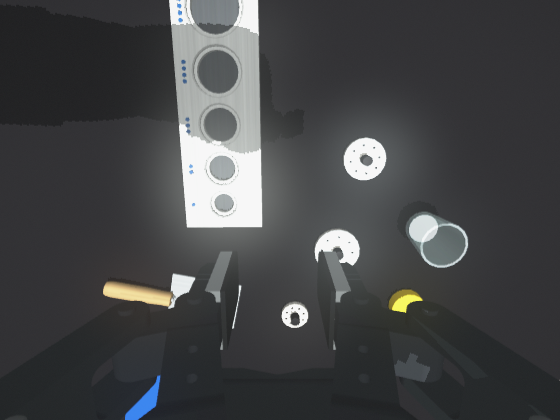

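jog_arm(
  gripper=[0.4, 0.4, 0.4, 0.4, 0.4, 0.4, 0.4, 0.4],
  offset=[
    [9.5, 3.5, 0],
    [9.5, 3.5, 0],
    [9.5, 3.5, -6],
    [9.5, 3.5, -12],
    [9.5, 3.5, -18],
    [9.5, 3.5, -22],
    [9.5, 3.5, -24],
    [9.5, 3.5, -24],
  ],
  twist=[0, 0, 0, 0, 0, 0, 0, 0],
)

```text
clock: 4.25
tcp_pos: [0.6308, 0.2245, 0.039]
orientation: [-0.001, 0.616, 0.788, -0.002]
wrist_force: [0.7, -0.1, 0.4]
finger_gap: 0.0344
grip_force: 0.0
```

jog_arm(
  gripper=[0.4, 0.4, 0, 0, 0, 0, 0, 0],
  offset=[
    [0, 0, -2],
    [0, 0, -3.1],
    [0, 0, -3.1],
    [0, 0, -3.1],
    [0, 0, -3.1],
    [0, 0, -3.1],
    [0, 0, 0],
    [0, 0, 4],
  ],
  twist=[0, 0, 0, 0, 0, 0, 0, 0],
  squeeze=50,
)

```text
clock: 5.25
tcp_pos: [0.6315, 0.2247, 0.0809]
orientation: [-0.001, 0.616, 0.788, -0.001]
wrist_force: [1.1, 0.3, -0.3]
finger_gap: 0.009
grip_force: 48.8
```

```bash
cat >> h.py <<'E'
def held(im,P,c,zt):
    """ring points of a held disc: blob contour at height zt of its top, in tool frame mm"""
    s=env.get_state(); t=s['tcp_pos']; print('tcp',t.round(4),'gap',s['finger_gap'])
E
python3 - <<'E'
from h import *
im,P,c=cam('wrist'); save('w3.png',im[150:,100:460])
s=env.get_state(); print(s['tcp_pos'],s['finger_gap'])
E
```

```text
[0.63513229 0.22557851 0.08824833] 0.009003097100390624
```

View pics/w3.png

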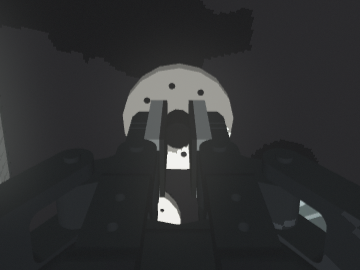

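The plate is held level on its stem at crop px (178,128). I'll measure where the disc sits relative to the TCP.

```bash
cat >> h.py <<'E'
from scipy.optimize import least_squares
def disc(D,dz=-.0025):
    """centre of the held disc: visible far arc of its top rim at height tcp_z+dz, radius D/2"""
    im,P,c=cam('wrist'); s=env.get_state(); t=s['tcp_pos']; g=cv2.cvtColor(im,cv2.COLOR_RGB2GRAY)
    zt=t[2]+dz
    m=((g>95)&(P[...,2]>zt-.012)&(P[...,2]<zt+.012)).astype(np.uint8)
    m[:, :150]=0; m[:,410:]=0
    cs=max(cv2.findContours(m,cv2.RETR_EXTERNAL,cv2.CHAIN_APPROX_NONE)[0],key=cv2.contourArea)[:,0]
    w=at(cs,c,im,zt)*1000; d=P[cs[:,1],cs[:,0]]
    u=c['cam_to_world'][:2,1]; u=u/np.linalg.norm(u)   # image up in world
    top=(w-w.mean(0))@u; sel=top>np.percentile(top,45)
    r=least_squares(lambda p:np.hypot(*(w[sel]-p[:2]).T)-D/2,w.mean(0),loss='soft_l1')
    q=P[m>0]; A=np.c_[q[:,:2]-q[:,:2].mean(0),np.ones(len(q))]; n=np.linalg.lstsq(A,q[:,2],rcond=None)[0]
    print('tcp',(t*1000).round(1),'disc',r.x.round(1),'disc-tcp',(r.x-t[:2]*1000).round(1),'res',np.abs(r.fun).mean().round(2),'slope',n[:2].round(3),'ztop-tcp',((np.median(q[:,2])-t[2])*1000).round(1),'gap',s['finger_gap'].round(4),'f',s['wrist_force'].round(1))
E
python3 - <<'E'
from h import *
disc(49); disc(49)
E
```

```text
Traceback (most recent call last):
  File "h.py", line 41, in disc
    print('tcp',(t*1000).round(1),'disc',r.x.round(1),'disc-tcp',(r.x-t[:2]*1000).round(1),'res',np.abs(r.fun).mean().round(2),'slope',n[:2].round(3),'ztop-tcp',((np.median(q[:,2])-t[2])*1000).round(1),'gap',s['finger_gap'].round(4),'f',s['wrist_force'].round(1))
                                                                                                                                                                                                                ^^^^^^^^^^^^^^^^^^^^^
AttributeError: 'float' object has no attribute 'round'
```

```bash
sed -i "s/s\['finger_gap'\].round(4)/round(s['finger_gap'],4)/" h.py; python3 - <<'E'
from h import *
disc(49); disc(49)
E
```

```text
tcp [634.8 225.4  84.6] disc [636.5 224.4] disc-tcp [ 1.7 -1.1] res 4.53 slope [ 0.013 -0.017] ztop-tcp -0.6 gap 0.0093 f [ 0.7 -0.4 -1. ]
tcp [633.5 225.1  82.6] disc [635.3 224.1] disc-tcp [ 1.8 -1. ] res 4.66 slope [ 0.012 -0.017] ztop-tcp -0.9 gap 0.0094 f [ 0.2 -0.5 -1.4]
```

```bash
sed -i "s/loss='soft_l1')/loss='cauchy',f_scale=.5)/; s/np.percentile(top,45)/top.max()-D*.45/; s/w.mean(0),loss/w[sel].mean(0)-u*D*.2,loss/; s/np.abs(r.fun).mean().round(2)/round(np.median(np.abs(r.fun)),2)/; s/dz=-.0025/dz=-.001/" h.py; python3 - <<'E'
from h import *
disc(49); disc(49)
E
```

```text
tcp [632.5 224.9  81.3] disc [633.7 225.2] disc-tcp [1.2 0.3] res 0.97 slope [ 0.007 -0.016] ztop-tcp -1.5 gap 0.0086 f [-0.3 -0.4 -1.1]
tcp [631.9 224.7  80.4] disc [632.7 225.1] disc-tcp [0.8 0.3] res 1.03 slope [ 0.004 -0.015] ztop-tcp -2.0 gap 0.0092 f [-0.1  0.8 -1. ]
```

jog_arm(
  gripper=[0, 0, 0, 0, 0, 0, 0, 0],
  offset=[
    [-3, 1, 0],
    [-7, 2, 0],
    [-11, 3.2, 0],
    [-15, 4.3, 0],
    [-17.5, 5, 0],
    [-18.3, 5.2, 0],
    [-18.3, 5.2, -2],
    [-18.3, 5.2, -3],
  ],
  twist=[0, 0, 0, 0, 0, 0, 0, 0],
)

```text
clock: 6.55
tcp_pos: [0.4496, 0.2765, 0.05]
orientation: [-0.0, 0.616, 0.788, -0.001]
wrist_force: [0.1, 0.5, -0.8]
finger_gap: 0.0091
grip_force: 48.9
```

```bash
python3 - <<'E'
from h import *
disc(49); disc(49);disc(49)
E
```

```text
tcp [449.  276.2  49. ] disc [449.8 276.7] disc-tcp [0.7 0.5] res 1.05 slope [ 0.008 -0.017] ztop-tcp -1.8 gap 0.009 f [ 0.1  0.1 -1.2]
tcp [449.1 276.2  49.7] disc [449.1 276.8] disc-tcp [0.  0.6] res 1.28 slope [ 0.007 -0.019] ztop-tcp -3.6 gap 0.0088 f [ 0.7  0.1 -1.5]
tcp [449.5 276.5  50.5] disc [449.2 276.9] disc-tcp [-0.4  0.4] res 1.36 slope [ 0.007 -0.018] ztop-tcp -3.6 gap 0.0092 f [-0.8  0.7 -0.3]
```

jog_arm(
  gripper=[0, 0, 0, 0, 0, 0, 0, 0],
  offset=[
    [0, 0, -0.8],
    [0, 0, -1.6],
    [0, 0, -2.2],
    [0, 0, -2.5],
    [0, 0, -2.7],
    [0, 0, -2.8],
    [0, 0, -2.8],
    [0, 0, -2.8],
  ],
  twist=[0, 0, 0, 0, 0, 0, 0, 0],
)

```text
clock: 7.7
tcp_pos: [0.4498, 0.277, 0.0235]
orientation: [0.0, 0.616, 0.788, 0.0]
wrist_force: [0.1, 0.1, -1.4]
finger_gap: 0.0093
grip_force: 48.9
```

jog_arm(
  gripper=[0, 0, 0.3, 0.3, 0.3, 0.3, 0.3, 0.3],
  offset=[
    [0, 0, -0.1],
    [0, 0, -0.1],
    [0, 0, -0.1],
    [0, 0, -0.1],
    [0, 0, 0.5],
    [0, 0, 3],
    [0, 0, 7],
    [0, 0, 11],
  ],
  twist=[0, 0, 0, 0, 0, 0, 0, 0],
)

```text
clock: 8.7
tcp_pos: [0.4494, 0.2768, 0.1347]
orientation: [-0.0, 0.616, 0.788, -0.0]
wrist_force: [0.9, -0.6, 0.7]
finger_gap: 0.0256
grip_force: 0.0
```

jog_arm(
  gripper=[0.3, 0.3, 0.3, 0.3, 0.3, 0.3, 0.3, 0.3],
  offset=[
    [6, -6, 0],
    [12, -12, 0],
    [16, -16, 0],
    [18.5, -17, -0.1],
    [18.5, -17, -4],
    [18.5, -17, -7],
    [18.5, -17, -8.5],
    [18.5, -17, -8.5],
  ],
  twist=[0, 0, 0, 0, 0, 0, 0, 0],
)

```text
clock: 9.7
tcp_pos: [0.6337, 0.1071, 0.0476]
orientation: [-0.001, 0.616, 0.788, -0.001]
wrist_force: [-0.4, -0.7, 0.7]
finger_gap: 0.0259
grip_force: 0.0
```

```bash
cat >> h.py <<'E'
def plates():
    im,P,c=cam('wrist')
    print((env.get_state()['tcp_pos']*1000).round(1))
    for q in discs(im,P):
        (x,y),r=cv2.minEnclosingCircle((at(q,c,im,.008)*1000).astype(np.float32))
        print(q.mean(0).round(),'at',round(x,1),round(y,1),'d',round(2*r,1))
    return im,P,c
E
python3 - <<'E'
from h import *
plates()
im,P,c=cam('scene'); save('s1.png',cv2.resize(im[130:290,160:430],None,fx=2.8,fy=2.8,interpolation=cv2.INTER_CUBIC))
E
```

```text
[634.7 107.2  48.8]
[ 28. 336.] at 511.6 5.0 d 68.7
[279. 240.] at 634.7 106.6 d 57.6
[463. 178.] at 725.3 160.4 d 35.3
[40. 95.] at 499.3 149.5 d 95.2
```

View pics/s1.png

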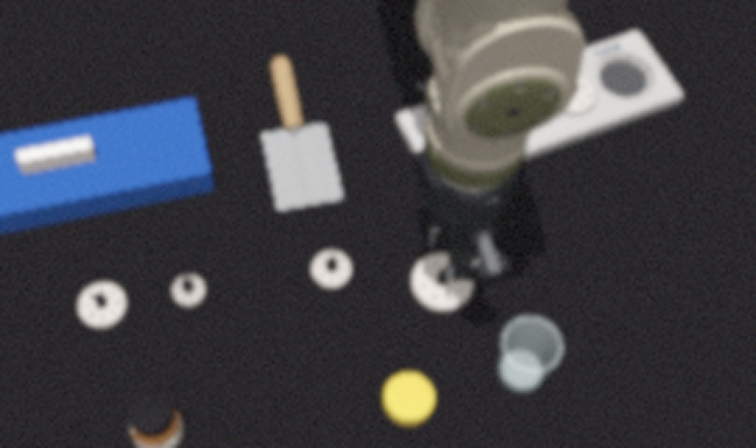

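The pick view is centred on plate 56, and plate 49 shows in pocket 4, partly hidden. Now picking plate 56.

jog_arm(
  gripper=[0.3, 0.3, 0.3, 0, 0, 0, 0, 0],
  offset=[
    [0, 0, -2],
    [0, 0, -3.5],
    [0, 0, -3.8],
    [0, 0, -3.8],
    [0, 0, -3.8],
    [0, 0, -3.8],
    [0, 0, -1],
    [0, 0, 3],
  ],
  twist=[0, 0, 0, 0, 0, 0, 0, 0],
)

```text
clock: 10.8
tcp_pos: [0.6334, 0.1068, 0.0778]
orientation: [-0.001, 0.616, 0.788, -0.001]
wrist_force: [0.3, 0.3, 0.1]
finger_gap: 0.0094
grip_force: 48.8
```

jog_arm(
  gripper=[0, 0, 0, 0, 0, 0, 0, 0],
  offset=[
    [-3, 3.5, 0.5],
    [-7, 8, 0.5],
    [-11, 12.7, 0.5],
    [-15, 17.3, 0.5],
    [-18, 20.8, 0.5],
    [-20, 23.1, 0.5],
    [-20, 23.1, -1],
    [-20, 23.1, -2],
  ],
  twist=[0, 0, 0, 0, 0, 0, 0, 0],
)

```text
clock: 11.8
tcp_pos: [0.4346, 0.3375, 0.0575]
orientation: [0.0, 0.616, 0.788, -0.0]
wrist_force: [0.3, -0.7, -1.8]
finger_gap: 0.009
grip_force: 48.9
```

```bash
python3 - <<'E'
from h import *
disc(56); disc(56);disc(56)
E
```

```text
tcp [434.1 336.7  56.1] disc [434.7 337.6] disc-tcp [0.5 0.9] res 0.67 slope [ 0.005 -0.021] ztop-tcp -1.1 gap 0.0092 f [-0.7  0.4 -2.9]
tcp [434.3 336.5  56.6] disc [434.  337.3] disc-tcp [-0.3  0.8] res 0.86 slope [ 0.013 -0.049] ztop-tcp -3.0 gap 0.0097 f [ 0.1 -0.4 -0.6]
tcp [434.7 336.7  57.3] disc [434.1 337.2] disc-tcp [-0.5  0.5] res 0.91 slope [ 0.012 -0.053] ztop-tcp -3.1 gap 0.0091 f [ 1.1  0.1 -0.2]
```

jog_arm(
  gripper=[0, 0, 0, 0, 0, 0, 0, 0],
  offset=[
    [0, 0, -1],
    [0, 0, -2],
    [0, 0, -2.6],
    [0, 0, -3],
    [0, 0, -3.3],
    [0, 0, -3.5],
    [0, 0, -3.5],
    [0, 0, -3.5],
  ],
  twist=[0, 0, 0, 0, 0, 0, 0, 0],
)

```text
clock: 12.95
tcp_pos: [0.4347, 0.338, 0.0236]
orientation: [0.0, 0.616, 0.788, 0.0]
wrist_force: [-0.0, 0.7, -0.4]
finger_gap: 0.0089
grip_force: 48.9
```

```bash
python3 - <<'E'
from h import *
disc(56); disc(56)
E
```

```text
tcp [434.7 338.1  23.5] disc [444.5 358.7] disc-tcp [ 9.7 20.6] res 6.6 slope [ 0.013 -0.029] ztop-tcp -7.2 gap 0.0091 f [ 0.8 -0.6 -0.8]
tcp [434.7 338.   23.5] disc [431.9 354.8] disc-tcp [-2.8 16.8] res 12.86 slope [ 0.013 -0.029] ztop-tcp -7.1 gap 0.0088 f [ 0.4 -0.2 -1. ]
```

jog_arm(
  gripper=[0, 0.3, 0.3, 0.3, 0.3, 0.3, 0.3, 0.3],
  offset=[
    [0, 0, -0.1],
    [0, 0, -0.1],
    [0, 0, -0.1],
    [0, 0, 0.5],
    [0, 0, 5],
    [0, 0, 11],
    [3, -4, 15],
    [6, -8, 19],
  ],
  twist=[0, 0, 0, 0, 0, 0, 0, 0],
)

```text
clock: 14.05
tcp_pos: [0.4937, 0.2595, 0.2138]
orientation: [0.001, 0.615, 0.788, 0.001]
wrist_force: [1.2, 0.9, 0.6]
finger_gap: 0.0258
grip_force: 0.0
```

jog_arm(
  gripper=[0.3, 0.3, 0.3, 0.3, 0.3, 0.3, 0.3, 0.3],
  offset=[
    [2, -3, 3],
    [3, -5, 6.5],
    [3, -5, 6.5],
    [3, -5, 6.5],
    [3, -5, 6.5],
    [3, -5, 6.5],
    [3, -5, 6.5],
    [3, -5, 6.5],
  ],
  twist=[0, 0, 0, 0, 0, 0, 0, 0],
)

```text
clock: 15.05
tcp_pos: [0.523, 0.2101, 0.2762]
orientation: [-0.0, 0.616, 0.788, -0.0]
wrist_force: [1.0, 0.1, -0.2]
finger_gap: 0.0255
grip_force: 0.0
```

```bash
python3 - <<'E'
from h import *
im,P,c=plates(); save('w4.png',im)
# disc tops: z 17.5..22 => measure in depth
from numpy import array
C=array([458.4,242.8]); d=array([-.2453,.9694])
for k,(yg,r) in enumerate(zip((-111.8,-69.9,-21,34.9,97.8),(15,18.5,22,25.5,29)),1):
    p=C+yg*d; R=np.hypot(P[...,0]*1000-p[0],P[...,1]*1000-p[1])
    z=P[...,2]*1000; a=(R>9)&(R<r-4); b=(R>r+2)&(R<r+5)
    print(k,a.sum(),'inner z',np.nanpercentile(z[a],[10,50,90]).round(1),'rim',np.nanmedian(z[b]).round(1))
E
```

```text
[523.1 210.  276.3]
[301. 333.] at 606.3 7.4 d 38.7
[426. 243.] at 726.5 162.5 d 35.7
[227. 121.] at 458.8 234.2 d 286.0
1 61 inner z [2.1 3.1 3.9] rim 15.9
2 254 inner z [2.  3.  4.1] rim 335.7
3 5289 inner z [  4.3 352.  361.6] rim 334.1
4 1108 inner z [18.1 19.1 20.2] rim 16.1
5 1814 inner z [18.2 19.2 20.3] rim 16.1
```

View pics/w4.png

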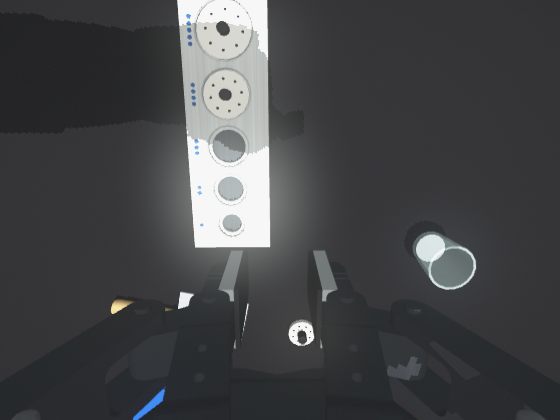

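Plates 56 and 49 are seated at px (223,29) and (225,95), with their tops at 19 mm. Next is plate 35.

jog_arm(
  gripper=[0.3, 0.3, 0.3, 0.3, 0.3, 0.3, 0.3, 0.3],
  offset=[
    [2, -5, -2],
    [4, -10, -5],
    [6, -15, -8],
    [8.4, -20.4, -11],
    [8.4, -20.4, -16],
    [8.4, -20.4, -20],
    [8.4, -20.4, -22.8],
    [8.4, -20.4, -22.8],
  ],
  twist=[0, 0, 0, 0, 0, 0, 0, 0],
)

```text
clock: 16.1
tcp_pos: [0.6049, 0.006, 0.0459]
orientation: [-0.002, 0.616, 0.788, -0.001]
wrist_force: [-0.4, -0.1, -0.0]
finger_gap: 0.0257
grip_force: 0.0
```

```bash
python3 - <<'E'
from h import *
plates(); plates()
E
```

```text
[606.5   5.9  47.8]
[280. 240.] at 606.0 5.8 d 36.4
[ 70. 205.] at 495.5 -3.9 d 96.0
[607.7   5.8  49.2]
[277. 238.] at 606.3 5.9 d 36.6
[ 69. 203.] at 495.8 -3.7 d 95.6
```

jog_arm(
  gripper=[0.3, 0.3, 0.3, 0, 0, 0, 0, 0],
  offset=[
    [0, 0, -2],
    [0, 0, -3.5],
    [0, 0, -3.8],
    [0, 0, -3.8],
    [0, 0, -3.8],
    [0, 0, -3.8],
    [0, 0, -1],
    [0, 0, 3],
  ],
  twist=[0, 0, 0, 0, 0, 0, 0, 0],
)

```text
clock: 17.2
tcp_pos: [0.606, 0.006, 0.078]
orientation: [-0.001, 0.616, 0.788, -0.001]
wrist_force: [0.9, 1.1, -0.2]
finger_gap: 0.0093
grip_force: 48.8
```

jog_arm(
  gripper=[0, 0, 0, 0, 0, 0, 0, 0],
  offset=[
    [-3, 3.9, 0.5],
    [-6, 7.8, 0.5],
    [-9, 11.6, 0.5],
    [-12, 15.5, 0.5],
    [-13.1, 16.9, 0.5],
    [-13.1, 16.9, 0],
    [-13.1, 16.9, -1],
    [-13.1, 16.9, -2],
  ],
  twist=[0, 0, 0, 0, 0, 0, 0, 0],
)

```text
clock: 18.2
tcp_pos: [0.4771, 0.1738, 0.0575]
orientation: [0.0, 0.617, 0.787, -0.0]
wrist_force: [0.3, 0.3, -0.9]
finger_gap: 0.0089
grip_force: 48.9
```

```bash
python3 - <<'E'
from h import *
disc(35); disc(35);disc(35)
E
```

```text
tcp [475.9 173.6  56.1] disc [478.9 166.7] disc-tcp [ 3.  -6.9] res 4.06 slope [ 0.011 -0.019] ztop-tcp -1.6 gap 0.0088 f [-0.2 -0.1 -1. ]
tcp [475.6 173.7  56.6] disc [477.7 166.9] disc-tcp [ 2.1 -6.9] res 3.97 slope [ 0.    -0.017] ztop-tcp -3.4 gap 0.009 f [-0.4  0.  -0.9]
tcp [475.8 173.9  57.2] disc [477.5 167.1] disc-tcp [ 1.7 -6.8] res 3.92 slope [-0.001 -0.013] ztop-tcp -3.5 gap 0.0092 f [-0.2  0.2 -0.1]
```

jog_arm(
  gripper=[0, 0, 0, 0, 0, 0, 0, 0],
  offset=[
    [0, 0.1, -1],
    [0, 0.1, -2],
    [0, 0.1, -2.6],
    [0, 0.1, -3],
    [0, 0.1, -3.3],
    [0, 0.1, -3.5],
    [0, 0.1, -3.5],
    [0, 0.1, -3.5],
  ],
  twist=[0, 0, 0, 0, 0, 0, 0, 0],
)

```text
clock: 19.35
tcp_pos: [0.4763, 0.1759, 0.0236]
orientation: [0.0, 0.616, 0.788, 0.0]
wrist_force: [0.8, -0.3, -1.1]
finger_gap: 0.0089
grip_force: 48.9
```

jog_arm(
  gripper=[0, 0.3, 0.3, 0.3, 0.3, 0.3, 0.3, 0.3],
  offset=[
    [0, -0.1, -0.1],
    [0, -0.1, -0.1],
    [0, -0.1, -0.1],
    [0, -0.1, 0.5],
    [0, -0.1, 5],
    [0, -0.1, 11],
    [2, -4, 14],
    [4, -8, 17],
  ],
  twist=[0, 0, 0, 0, 0, 0, 0, 0],
)

```text
clock: 20.35
tcp_pos: [0.5168, 0.0955, 0.1957]
orientation: [0.001, 0.615, 0.788, 0.001]
wrist_force: [0.4, -0.5, -0.1]
finger_gap: 0.0257
grip_force: 0.0
```

jog_arm(
  gripper=[0.3, 0.3, 0.3, 0.3, 0.3, 0.3, 0.3, 0.3],
  offset=[
    [2.4, -5.5, 0],
    [4.8, -11, -1],
    [7.2, -16.5, -2],
    [9.3, -22.5, -4],
    [9.3, -22.5, -9],
    [9.3, -22.5, -13],
    [9.3, -22.5, -14.5],
    [9.3, -22.5, -14.5],
  ],
  twist=[0, 0, 0, 0, 0, 0, 0, 0],
)

```text
clock: 21.35
tcp_pos: [0.6087, -0.1288, 0.0481]
orientation: [-0.001, 0.616, 0.788, -0.0]
wrist_force: [-0.4, -0.7, 0.8]
finger_gap: 0.0253
grip_force: 0.0
```

```bash
python3 - <<'E'
from h import *
plates(); plates()
E
```

```text
[ 609.8 -129.1   49.5]
[261. 345.] at 616.0 -198.9 d 42.9
[491. 329.] at 744.7 -156.2 d 44.2
[277. 238.] at 608.6 -128.9 d 30.1
[124.   5.] at 511.1 -34.1 d 46.5
[ 610.4 -129.2   50.3]
[487. 326.] at 744.2 -156.0 d 43.9
[262. 343.] at 616.4 -198.3 d 45.4
[275. 236.] at 608.6 -128.8 d 30.2
[124.   5.] at 512.1 -34.5 d 44.4
```

jog_arm(
  gripper=[0.3, 0.3, 0.3, 0, 0, 0, 0, 0],
  offset=[
    [0, 0, -2],
    [0, 0, -3.5],
    [0, 0, -3.8],
    [0, 0, -3.8],
    [0, 0, -3.8],
    [0, 0, -3.8],
    [0, 0, -1],
    [0, 0, 3],
  ],
  twist=[0, 0, 0, 0, 0, 0, 0, 0],
)

```text
clock: 22.45
tcp_pos: [0.6081, -0.1288, 0.078]
orientation: [-0.001, 0.616, 0.788, -0.0]
wrist_force: [0.2, 0.6, -0.3]
finger_gap: 0.0091
grip_force: 48.8
```

jog_arm(
  gripper=[0, 0, 0, 0, 0, 0, 0, 0],
  offset=[
    [-2, 4.5, 0.5],
    [-4.5, 9.5, 0.5],
    [-7, 14.5, 0.5],
    [-9.2, 19.5, 0.5],
    [-11.4, 24.3, 0.5],
    [-12.3, 26.4, 0],
    [-12.3, 26.4, -1],
    [-12.3, 26.4, -2],
  ],
  twist=[0, 0, 0, 0, 0, 0, 0, 0],
)

```text
clock: 23.45
tcp_pos: [0.4868, 0.1344, 0.058]
orientation: [0.0, 0.616, 0.788, 0.0]
wrist_force: [-0.3, -1.1, -0.7]
finger_gap: 0.0091
grip_force: 48.8
```

```bash
python3 - <<'E'
from h import *
for i in range(4): disc(28)
E
```

```text
tcp [485.9 134.   56.6] disc [486.3 131.3] disc-tcp [ 0.4 -2.7] res 2.75 slope [0.156 0.04 ] ztop-tcp -1.7 gap 0.0092 f [ 0.4 -0.5 -1. ]
tcp [485.7 133.8  57. ] disc [485.2 131.4] disc-tcp [-0.5 -2.4] res 2.78 slope [0.194 0.03 ] ztop-tcp -3.4 gap 0.0093 f [-1.  -0.4 -0.9]
tcp [486.  133.8  57.5] disc [485.2 131.3] disc-tcp [-0.8 -2.5] res 2.6 slope [0.167 0.048] ztop-tcp -3.5 gap 0.0094 f [-0.4 -0.4 -0.3]
tcp [486.3 133.9  58. ] disc [485.4 131.1] disc-tcp [-0.9 -2.8] res 2.71 slope [0.154 0.035] ztop-tcp -3.4 gap 0.0089 f [-0.7 -0.5 -0.4]
```

jog_arm(
  gripper=[0, 0, 0, 0, 0, 0, 0, 0],
  offset=[
    [0, 0, -1],
    [0, 0, -2],
    [0, 0, -2.6],
    [0, 0, -3],
    [0, 0, -3.3],
    [0, 0, -3.5],
    [0, 0, -3.5],
    [0, 0, -3.5],
  ],
  twist=[0, 0, 0, 0, 0, 0, 0, 0],
)

```text
clock: 24.65
tcp_pos: [0.4863, 0.1349, 0.0236]
orientation: [0.0, 0.616, 0.788, 0.0]
wrist_force: [-0.4, 0.3, 0.3]
finger_gap: 0.0092
grip_force: 48.8
```

jog_arm(
  gripper=[0, 0.3, 0.3, 0.3, 0.3, 0.3, 0.3, 0.3],
  offset=[
    [0, 0, -0.1],
    [0, 0, -0.1],
    [0, 0, -0.1],
    [0, 0, 0.5],
    [0, 0, 5],
    [0, 0, 11],
    [2, -4, 14],
    [4, -8, 17],
  ],
  twist=[0, 0, 0, 0, 0, 0, 0, 0],
)

```text
clock: 25.65
tcp_pos: [0.5268, 0.0544, 0.1957]
orientation: [0.001, 0.615, 0.788, 0.001]
wrist_force: [1.7, 0.0, -0.1]
finger_gap: 0.0254
grip_force: 0.0
```

jog_arm(
  gripper=[0.3, 0.3, 0.3, 0.3, 0.3, 0.3, 0.3, 0.3],
  offset=[
    [2, -5, 2],
    [4, -10, 2],
    [6, -15, 2],
    [8, -20, 2],
    [8, -23, 2],
    [8, -23, 2],
    [8, -23, 2],
    [8, -23, 2],
  ],
  twist=[0, 0, 0, 0, 0, 0, 0, 0],
)

```text
clock: 26.65
tcp_pos: [0.6061, -0.1739, 0.2138]
orientation: [0.0, 0.615, 0.788, 0.0]
wrist_force: [0.1, -0.4, 0.1]
finger_gap: 0.0253
grip_force: 0.0
```

```bash
python3 - <<'E'
from h import *
im,P,c=plates(); save('w5.png',im)
im,P,c=cam('scene'); save('s2.png',cv2.resize(im[130:290,110:430],None,fx=2.4,fy=2.4,interpolation=cv2.INTER_CUBIC))
E
```

```text
[ 606.2 -173.9  213.8]
[278. 216.] at 614.6 -211.7 d 52.1
[402. 200.] at 741.6 -168.4 d 47.8
[213.   3.] at 511.8 -34.4 d 43.4
```

View pics/s2.png

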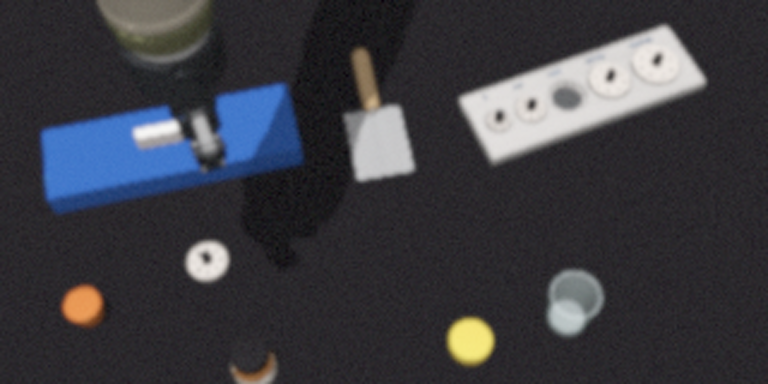

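Four plates are seated at crop px (500,117), (532,105), (610,78) and (657,62). The last plate is at (207,260).

jog_arm(
  gripper=[0.3, 0.3, 0.3, 0.3, 0.3, 0.3, 0.3, 0.3],
  offset=[
    [0.6, -3.4, -3],
    [0.6, -3.4, -8],
    [0.6, -3.4, -13],
    [0.6, -3.4, -16.5],
    [0.6, -3.4, -16.5],
    [0.6, -3.4, -16.5],
    [0.6, -3.4, -16.5],
    [0.6, -3.4, -16.5],
  ],
  twist=[0, 0, 0, 0, 0, 0, 0, 0],
)

```text
clock: 27.75
tcp_pos: [0.6133, -0.2096, 0.0502]
orientation: [0.002, 0.616, 0.788, 0.0]
wrist_force: [-0.3, -0.9, 0.1]
finger_gap: 0.0258
grip_force: 0.0
```

```bash
python3 - <<'E'
from h import *
plates(); im,P,c=plates(); save('w6.png',im)
E
```

```text
[ 613.  -209.5   49.9]
[280. 249.] at 617.4 -216.2 d 61.3
[512. 213.] at 741.1 -169.4 d 48.7
[ 612.7 -209.4   49.5]
[282. 249.] at 617.2 -216.2 d 61.2
[512. 214.] at 741.1 -169.6 d 48.8
```

View pics/w6.png

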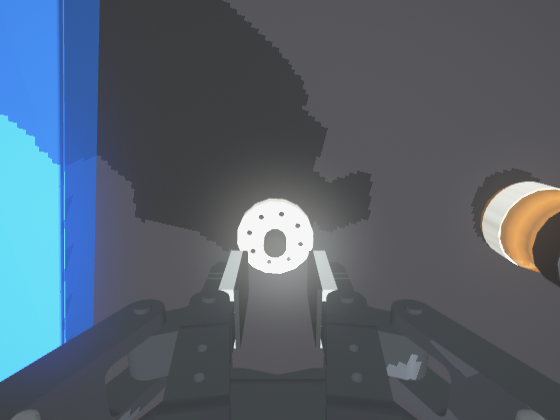

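Plate 42 is centred at (275,236), between the fingers; the earlier blob had merged with the bright finger pads. Picking it now.

jog_arm(
  gripper=[0.3, 0.3, 0.3, 0, 0, 0, 0, 0],
  offset=[
    [0, 0, -2],
    [0, 0, -3.5],
    [0, 0, -3.8],
    [0, 0, -3.8],
    [0, 0, -3.8],
    [0, 0, -3.8],
    [0, 0, -1],
    [0, 0, 3],
  ],
  twist=[0, 0, 0, 0, 0, 0, 0, 0],
)

```text
clock: 28.85
tcp_pos: [0.6111, -0.2087, 0.078]
orientation: [-0.001, 0.616, 0.788, -0.0]
wrist_force: [1.1, 0.3, -0.2]
finger_gap: 0.0092
grip_force: 48.8
```

jog_arm(
  gripper=[0, 0, 0, 0, 0, 0, 0, 0],
  offset=[
    [-1, 3, 1.5],
    [-2.5, 7.3, 1.5],
    [-4, 11.6, 1.5],
    [-5.6, 16.3, 1.5],
    [-7.2, 21, 1.5],
    [-8.8, 25.6, 1.5],
    [-10.4, 30.2, 1.5],
    [-11.5, 33.5, 1.5],
  ],
  twist=[0, 0, 0, 0, 0, 0, 0, 0],
)

```text
clock: 29.85
tcp_pos: [0.4964, 0.1277, 0.094]
orientation: [0.0, 0.616, 0.788, 0.0]
wrist_force: [0.1, 0.4, -0.5]
finger_gap: 0.0093
grip_force: 48.8
```

jog_arm(
  gripper=[0, 0, 0, 0, 0, 0, 0, 0],
  offset=[
    [-1.5, 4.5, 0],
    [-3, 8.2, 0],
    [-3.4, 9.6, 0],
    [-3.4, 9.6, -1],
    [-3.4, 9.6, -2.5],
    [-3.4, 9.6, -3.5],
    [-3.4, 9.6, -3.5],
    [-3.4, 9.6, -3.5],
  ],
  twist=[0, 0, 0, 0, 0, 0, 0, 0],
)

```text
clock: 30.85
tcp_pos: [0.4635, 0.2214, 0.0583]
orientation: [-0.0, 0.616, 0.787, -0.0]
wrist_force: [-0.2, 0.4, -0.8]
finger_gap: 0.0089
grip_force: 48.8
```

```bash
python3 - <<'E'
from h import *
for i in range(3): disc(42)
E
```

```text
tcp [463.6 221.6  58.6] disc [463.3 221.8] disc-tcp [-0.3  0.2] res 3.69 slope [ 0.007 -0.018] ztop-tcp -2.4 gap 0.0091 f [-0.3  0.2  0.1]
tcp [463.7 221.7  58.8] disc [463.5 221.9] disc-tcp [-0.1  0.2] res 3.07 slope [ 0.004 -0.018] ztop-tcp -2.3 gap 0.0093 f [ 0.4  1.  -0.5]
tcp [463.7 221.8  58.8] disc [463.6 222. ] disc-tcp [-0.1  0.2] res 3.52 slope [ 0.001 -0.016] ztop-tcp -2.2 gap 0.0094 f [-0.8 -0.2 -1. ]
```

jog_arm(
  gripper=[0, 0, 0, 0, 0, 0, 0, 0],
  offset=[
    [0, 0, -1],
    [0, 0, -2],
    [0, 0, -2.6],
    [0, 0, -3.1],
    [0, 0, -3.4],
    [0, 0, -3.6],
    [0, 0, -3.6],
    [0, 0, -3.6],
  ],
  twist=[0, 0, 0, 0, 0, 0, 0, 0],
)

```text
clock: 32.0
tcp_pos: [0.4633, 0.2219, 0.0226]
orientation: [0.0, 0.616, 0.788, 0.0]
wrist_force: [0.4, -0.0, -1.2]
finger_gap: 0.0094
grip_force: 48.8
```

jog_arm(
  gripper=[0, 0.3, 0.3, 0.3, 0.3, 0.3, 0.3, 0.3],
  offset=[
    [0, 0, -0.1],
    [0, 0, -0.1],
    [0, 0, -0.1],
    [0, 0, 0.5],
    [0, 0, 5],
    [0, 0, 11],
    [1, -4, 15],
    [2, -8, 19],
  ],
  twist=[0, 0, 0, 0, 0, 0, 0, 0],
)

```text
clock: 33.0
tcp_pos: [0.4834, 0.1414, 0.2147]
orientation: [0.001, 0.615, 0.788, 0.001]
wrist_force: [0.8, -0.4, -0.7]
finger_gap: 0.0254
grip_force: 0.0
```

jog_arm(
  gripper=[0.4, 0.4, 0.4, 0.4, 0.4, 0.4, 0.4, 0.4],
  offset=[
    [0, -2, 5],
    [0, 0, 9],
    [0, 3, 11],
    [0, 3, 11],
    [0, 3, 11],
    [0, 3, 11],
    [0, 3, 11],
    [0, 3, 11],
  ],
  twist=[0, 0, 0, 0, 0, 0, 0, 0],
)

```text
clock: 34.0
tcp_pos: [0.4831, 0.1715, 0.322]
orientation: [-0.0, 0.616, 0.788, -0.0]
wrist_force: [0.5, -0.2, -0.9]
finger_gap: 0.0342
grip_force: 0.0
```

```bash
cat >> h.py <<'E'
C=np.array([458.4,242.8]); D=np.array([-.2453,.9694])
def pockets(P):
    z=P[...,2]*1000
    for k,(yg,r) in enumerate(zip((-111.8,-69.9,-21,34.9,97.8),(15,18.5,22,25.5,29)),1):
        p=C+yg*D; R=np.hypot(P[...,0]*1000-p[0],P[...,1]*1000-p[1])
        a=(R>8)&(R<r-2)&(z<60); b=(R>r+2)&(R<r+5)&(z<60); s=(R<12)&(z>28)&(z<40)
        n=np.linalg.lstsq(np.c_[P[a][:,:2],np.ones(a.sum())],P[a][:,2],rcond=None)[0] if a.sum()>9 else [0,0]
        print(k,a.sum(),'z',np.nanpercentile(z[a],[10,50,90]).round(1) if a.any() else '','rim',np.nanmedian(z[b]).round(1),'tilt',np.round(n[:2],3),'stem-pocket',(np.nanmean(P[s][:,:2]*1000,0)-p).round(1) if s.any() else '')
E
python3 - <<'E'
from h import *
im,P,c=plates(); save('w7.png',im); pockets(P)
E
```

```text
[483.1 171.5 322.1]
[259. 284.] at 497.2 -2.0 d 89.6
[272. 105.] at 461.1 227.4 d 268.9
1 189 z [17.9 19.  20.1] rim 16.0 tilt [0.004 0.009] stem-pocket [0.7 0.4]
2 422 z [17.9 19.1 20.3] rim 16.1 tilt [ 0.024 -0.017] stem-pocket [ 1.1 -0.3]
3 742 z [18.  19.1 20.2] rim 16.2 tilt [ 0.01  -0.033] stem-pocket [ 0.3 -1.6]
4 1197 z [18.1 19.2 20.3] rim 16.2 tilt [-0.002 -0.001] stem-pocket [ 0.3 -1. ]
5 1320 z [18.1 19.2 20.3] rim 16.2 tilt [-0.    -0.003] stem-pocket [ 0.8 -1.1]
```

View pics/w7.png

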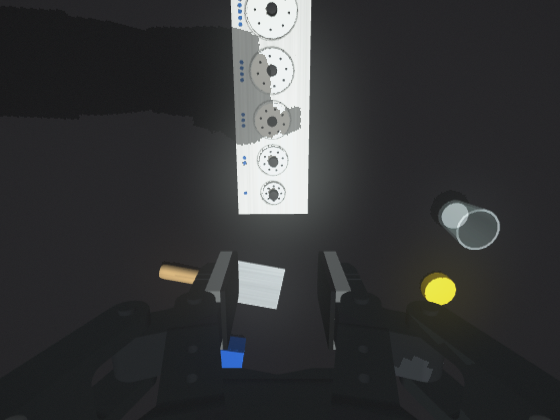

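All five plates are seated flat at px (272,10), (272,70), (272,121), (273,161) and (273,194). On to the cover.

jog_arm(
  gripper=[0.4, 0.4, 0.4, 0.4, 0.4, 0.4, 0.4, 0.4],
  offset=[
    [0, -6, 0],
    [0, -12, 0],
    [0, -18, 0],
    [0, -24, 0],
    [0, -30, 0],
    [-1, -36, 0],
    [-1, -42, 0],
    [-2, -47, 0],
  ],
  twist=[0, 0, 0, 0, 0, 0, 0, 0],
)

```text
clock: 35.05
tcp_pos: [0.4629, -0.3007, 0.322]
orientation: [0.0, 0.616, 0.787, 0.0]
wrist_force: [0.1, 0.2, 0.7]
finger_gap: 0.0342
grip_force: 0.0
```

jog_arm(
  gripper=[0.4, 0.4, 0.4, 0.4, 0.4, 0.4, 0.4, 0.4],
  offset=[
    [0, -3, 0],
    [0, -5, 0],
    [0, -5, 0],
    [0, -5, 0],
    [0, -5, 0],
    [0, -5, 0],
    [0, -5, 0],
    [0, -5, 0],
  ],
  twist=[-9, -9, -9, -9, -9, -9, -9, -9],
)

```text
clock: 36.05
tcp_pos: [0.4632, -0.3479, 0.3225]
orientation: [0.0, 0.676, 0.737, 0.0]
wrist_force: [0.2, -0.2, 0.0]
finger_gap: 0.034
grip_force: 0.0
```

```bash
cat >> h.py <<'E'
def cover():
    im,P,c=cam('wrist'); a=im.astype(int); s=env.get_state(); print('tcp',(s['tcp_pos']*1000).round(1),s['orientation'].round(4))
    z=P[...,2]
    b=((a[...,2]>90)&(a[...,2]-a[...,0]>60)&(z>.029)&(z<.039))
    h=(a.min(-1)>120)&(z>.05)&(z<.066)
    for nm,m,zz in(('top',b,.034),('handle',h,.058)):
        m=cv2.morphologyEx(m.astype(np.uint8),cv2.MORPH_OPEN,np.ones((3,3)))
        cs=cv2.findContours(m,cv2.RETR_EXTERNAL,cv2.CHAIN_APPROX_NONE)[0]
        if not cs: print(nm,'none'); continue
        q=max(cs,key=cv2.contourArea)[:,0]
        r=cv2.minAreaRect((at(q,c,im,zz)*1000).astype(np.float32)); print(nm,np.round(r[0],1),np.round(r[1],1),round(r[2],2),'px',q.min(0),q.max(0))
    return im,P,c
E
python3 - <<'E'
from h import *
im,P,c=cover(); save('w8.png',im)
E
```

```text
tcp [ 463.2 -348.   322.5] [1.000e-04 6.758e-01 7.371e-01 0.000e+00]
top [ 470.9 -273.1] [ 89.8 211.7] 5.14 px [249   0] [332 192]
handle [ 467.8 -239.7] [13.9 68.8] 5.31 px [284  34] [297 103]
```

View pics/w8.png

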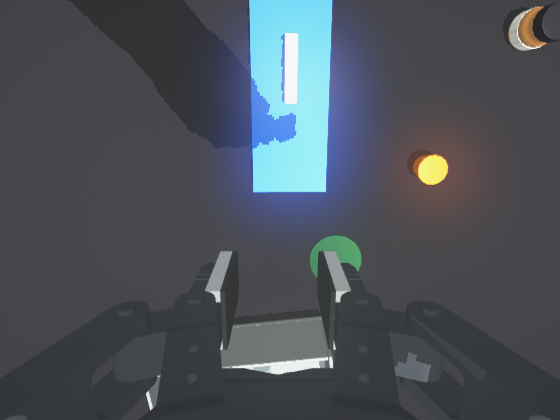

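The cover handle is at px (290,68), i.e. (467.8, −239.7) mm, with a yaw of 5.2°. Going above it.

jog_arm(
  gripper=[0.4, 0.4, 0.4, 0.4, 0.4, 0.4, 0.4, 0.4],
  offset=[
    [0.3, 5, -2],
    [0.4, 10.8, -4],
    [0.5, 10.8, -9],
    [0.5, 10.8, -14],
    [0.5, 10.8, -19],
    [0.5, 10.8, -22],
    [0.5, 10.8, -22],
    [0.5, 10.8, -22],
  ],
  twist=[0.2, 0.2, 0.2, 0.2, 0.2, 0.2, 0.2, 0.2],
)

```text
clock: 37.1
tcp_pos: [0.4689, -0.2407, 0.1037]
orientation: [0.001, 0.675, 0.738, 0.0]
wrist_force: [-0.5, 0.3, -0.1]
finger_gap: 0.034
grip_force: 0.0
```

```bash
python3 - <<'E'
from h import *
cover();cover()
E
```

```text
tcp [ 469.3 -241.   104.2] [1.500e-03 6.747e-01 7.381e-01 2.000e-04]
top [ 467.5 -235.3] [ 89.6 235. ] 5.16 px [191   0] [360 373]
handle [ 467.8 -238.5] [13.8 70.2] 5.4 px [263 168] [288 288]
tcp [ 469.4 -241.1  104.3] [1.700e-03 6.747e-01 7.381e-01 2.000e-04]
top [ 467.5 -235.8] [ 89.6 235.6] 5.16 px [191   0] [359 373]
handle [ 467.8 -238.7] [13.8 69.8] 5.15 px [262 168] [287 287]
```

jog_arm(
  gripper=[0.4, 0.4, 0.4, 0.4, 0, 0, 0, 0],
  offset=[
    [-0.1, 0.2, -3],
    [-0.1, 0.2, -5],
    [-0.1, 0.2, -6.3],
    [-0.1, 0.2, -6.5],
    [-0.1, 0.2, -6.5],
    [-0.1, 0.2, -6.5],
    [-0.1, 0.2, -6.5],
    [-0.1, 0.2, -6.5],
  ],
  twist=[0, 0, 0, 0, 0, 0, 0, 0],
  squeeze=100,
)

```text
clock: 38.2
tcp_pos: [0.4678, -0.2386, 0.0386]
orientation: [0.001, 0.675, 0.738, 0.0]
wrist_force: [-1.3, 1.8, 6.0]
finger_gap: 0.0118
grip_force: 99.0
```

jog_arm(
  gripper=[0, 0, 0, 0, 0, 0, 0, 0],
  offset=[
    [0, 0, 0],
    [0, 0, 1],
    [0, 0, 3],
    [0, 0, 5],
    [0, 0, 7],
    [0, 0, 8.5],
    [0, 0, 9.5],
    [0, 0, 10],
  ],
  twist=[0, 0, 0, 0, 0, 0, 0, 0],
)

```text
clock: 39.2
tcp_pos: [0.4672, -0.2382, 0.1378]
orientation: [0.0, 0.675, 0.738, 0.0]
wrist_force: [-0.5, -0.0, -3.9]
finger_gap: 0.0119
grip_force: 97.8
```

```bash
sed -i 's/^def cover():/def cover(dz=0):/; s/    z=P\[...,2\]$/    z=P[...,2]-dz/; s/im,zz)\*1000/im,zz+dz)*1000/' h.py; python3 - <<'E'
from h import *
im,P,c=cover(.1)
m=(P[...,2]>.11)&(P[...,2]<.155)&(im[...,2].astype(int)-im[...,0]>60)
q=P[m]; n=np.linalg.lstsq(np.c_[q[:,:2],np.ones(len(q))],q[:,2],rcond=None)[0]; print(m.sum(),np.nanmedian(q,0),n)
E
```

```text
tcp [ 467.4 -238.3  138.1] [3.000e-04 6.746e-01 7.382e-01 1.000e-04]
top [ 463.4 -195.8] [ 89. 127.] 5.19 px [156   0] [399 309]
handle [ 464.2 -237.4] [19.3 70.3] 4.96 px [244 202] [296 370]
59467 [ 0.46095481 -0.17780157  0.1333281 ] [-0.00043739  0.00218423  0.13393276]
```

jog_arm(
  gripper=[0, 0, 0, 0, 0, 0, 0, 0],
  offset=[
    [0, 2, 0],
    [-0.1, 6, 0],
    [-0.2, 10, 0],
    [-0.2, 14, 0],
    [-0.3, 18, 0],
    [-0.4, 22, 0],
    [-0.5, 26, 0],
    [-0.5, 29, 0],
  ],
  twist=[0.5, 1.5, 2.5, 3.5, 4.5, 5.5, 6.5, 7.5],
)

```text
clock: 40.25
tcp_pos: [0.4606, 0.0543, 0.1368]
orientation: [-0.001, 0.624, 0.781, -0.0]
wrist_force: [-0.3, -0.2, -4.1]
finger_gap: 0.0119
grip_force: 97.9
```

jog_arm(
  gripper=[0, 0, 0, 0, 0, 0, 0, 0],
  offset=[
    [-0.1, 4, 0],
    [-0.2, 8, 0],
    [-0.3, 12, 0],
    [-0.4, 15.5, 0],
    [-0.4, 18, 0],
    [-0.4, 19.1, 0],
    [-0.4, 19.1, 0],
    [-0.4, 19.1, 0],
  ],
  twist=[0.5, 1, 1.5, 1.5, 1.5, 1.5, 1.5, 1.5],
)

```text
clock: 41.25
tcp_pos: [0.4578, 0.2421, 0.1372]
orientation: [-0.0, 0.615, 0.789, -0.0]
wrist_force: [-0.6, -0.2, -2.4]
finger_gap: 0.0118
grip_force: 97.9
```

```bash
cat > gz.py <<'E'
from h import *
im,P,c=cover(.1)
a=np.degrees(2*np.arctan2(*env.get_state()['orientation'][[2,1]]))-90; print('tool y yaw',a)
sc,Q,cc=cam('scene'); save('s3.png',cv2.resize(sc[120:220,270:430],None,fx=4,fy=4,interpolation=cv2.INTER_CUBIC))
# cover still gauge-high check + held top corners in scene
m=(Q[...,2]>.1)&(Q[...,2]<.2)&(sc[...,2].astype(int)-sc[...,0]>60)
q=Q[m]; print(len(q), cv2.minAreaRect((q[:,:2]*1000).astype(np.float32)) if len(q) else '')
E
python3 gz.py
```

```text
tcp [458.  242.  137.3] [-0.000e+00  6.151e-01  7.885e-01 -3.000e-04]
top [447.4 283.5] [ 88.6 126.5] 14.17 px [156   0] [399 309]
handle [454.6 242.5] [19.6 69.6] 13.93 px [243 203] [296 370]
tool y yaw 14.087180740552427
5128 ((309.4591369628906, 542.538818359375), (269.60565185546875, 960.1510009765625), 34.15620422363281)
```

jog_arm(
  gripper=[0, 0, 0, 0, 0, 0, 0, 0],
  offset=[
    [0, 0.1, -1.5],
    [0, 0.1, -3],
    [0, 0.1, -4.5],
    [0, 0.1, -5.8],
    [0, 0.1, -6.8],
    [0, 0.1, -7.4],
    [0, 0.1, -7.4],
    [0, 0.1, -7.4],
  ],
  twist=[0, 0, 0, 0, 0, 0, 0, 0],
)

```text
clock: 42.35
tcp_pos: [0.4586, 0.244, 0.0639]
orientation: [0.0, 0.615, 0.789, 0.0]
wrist_force: [-0.2, -0.8, -2.9]
finger_gap: 0.0117
grip_force: 97.9
```

```bash
sed -i 's/cover(.1)/cover(.025)/' gz.py; python3 gz.py; python3 -c "
from h import *
im,P,c=cam('side'); save('sd.png',cv2.resize(im[120:240,140:300],None,fx=4,fy=4,interpolation=cv2.INTER_CUBIC))"
```

```text
tcp [458.7 244.   64. ] [3.000e-04 6.146e-01 7.888e-01 5.000e-04]
top [448.2 285.1] [ 89.7 128. ] 14.21 px [156   0] [399 309]
handle [458.5 244.4] [26.  70.9] 14.13 px [243 202] [312 370]
tool y yaw 14.151048279072157
2093 ((309.6763916015625, 643.148681640625), (256.9247131347656, 865.974609375), 43.31365203857422)
```

View pics/sd.png

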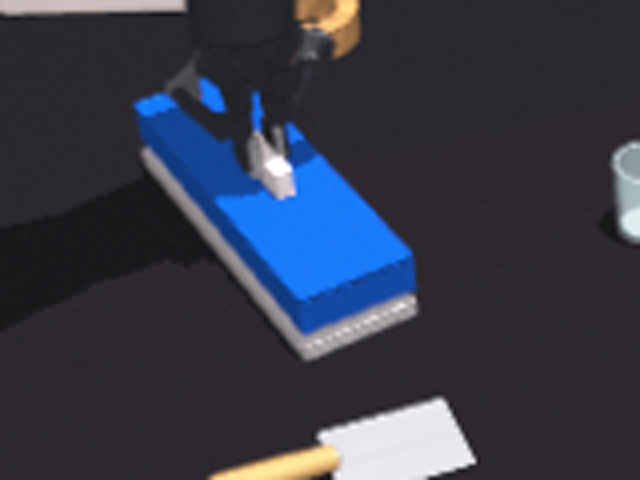

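The cover is aligned just above the gauge, with its near corner at (305,300–355). Lowering it, with a 1 mm correction in y.

jog_arm(
  gripper=[0, 0, 0, 0, 0, 0, 0, 0],
  offset=[
    [0, -0.1, -0.3],
    [0, -0.1, -0.6],
    [0, -0.1, -0.8],
    [0, -0.1, -0.9],
    [0, -0.1, -0.95],
    [0, -0.1, -0.95],
    [0, -0.1, -0.95],
    [0, -0.1, -0.95],
  ],
  twist=[0, 0, 0, 0, 0, 0, 0, 0],
)

```text
clock: 43.5
tcp_pos: [0.4579, 0.2428, 0.0546]
orientation: [0.0, 0.615, 0.789, -0.0]
wrist_force: [-3.3, -1.6, 5.4]
finger_gap: 0.0112
grip_force: 99.1
```

jog_arm(
  gripper=[0.1, 0.2, 0.3, 0.4, 0.4, 0.4, 0.4, 0.4],
  offset=[
    [0, 0, 0],
    [0, 0, 0],
    [0, 0, 0],
    [0, 0, 0],
    [0, 0, 0.5],
    [0, 0, 3],
    [0, 0, 7],
    [0, 0, 12],
  ],
  twist=[0, 0, 0, 0, 0, 0, 0, 0],
)

```text
clock: 44.5
tcp_pos: [0.4575, 0.2426, 0.1746]
orientation: [-0.0, 0.615, 0.789, -0.001]
wrist_force: [1.3, -0.3, -0.5]
finger_gap: 0.0343
grip_force: 0.0
```

jog_arm(
  gripper=[0.4, 0.4, 0.4, 0.4, 0.4, 0.4, 0.4, 0.4],
  offset=[
    [1, -4, 4],
    [2, -8, 8],
    [3, -12, 12],
    [3, -16, 14],
    [3, -16, 14],
    [3, -16, 14],
    [3, -16, 14],
    [3, -16, 14],
  ],
  twist=[0, 0, 0, 0, 0, 0, 0, 0],
)

```text
clock: 45.5
tcp_pos: [0.4877, 0.0838, 0.3132]
orientation: [-0.001, 0.614, 0.789, -0.0]
wrist_force: [0.9, -0.2, -0.2]
finger_gap: 0.0342
grip_force: 0.0
```

```bash
python3 - <<'E'
from h import *
im,P,c=cover(.016); save('w9.png',im)
a=im.astype(int); m=((a[...,2]-a[...,0]>60)&(P[...,2]>.04)&(P[...,2]<.06)); q=P[m]
print(len(q),np.nanmedian(q[:,2]),np.linalg.lstsq(np.c_[q[:,:2],np.ones(len(q))],q[:,2],rcond=None)[0][:2])
E
```

```text
tcp [487.8  83.7 313.3] [-5.000e-04  6.141e-01  7.893e-01 -3.000e-04]
top [473.8 180.6] [ 89.8 152. ] 14.18 px [244   0] [332 151]
handle [462.  227.8] [12.8 42.2] 14.5 px [282   0] [295  48]
12085 0.05019972984472637 [0.00097595 0.00160947]
```

View pics/w9.png

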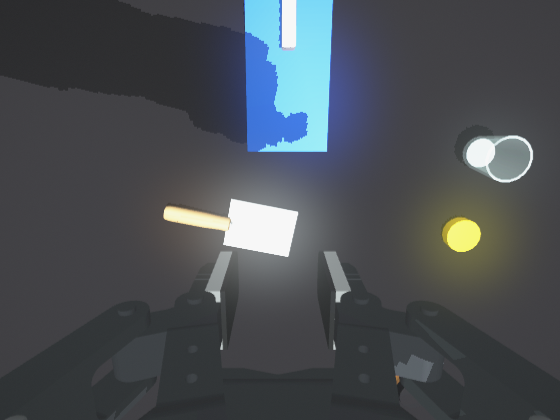

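The cover is flush: its near edge is at px rows 150–151, the offset is under 1 mm, the top is level at 50 mm and the yaw is 14.18°. Handing in.

```bash
python3 -c "
from workcell import env
print(env.hand_in())"
```

```text
the job is handed in; nothing more can be done
None
```

I handed the job in: all five plates lie flat in the pockets that match their measured sizes, and the blue cover sits level on the gauge, within about 1 mm of flush by the last camera check. Hand-in returned no verdict.

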